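# Slide a tall loaded crate into the corner stop

## Task

Park the tall loaded crate for strapping: push it along the table, without gripping or lifting it, until its skid sits squarely home in the corner stop, touching both the long fence and the short end plate. It is heavy and tips easily, so push low at the skid and keep it upright and flat on the table all the way. Leave everything else on the table where it is, and finish with the arm clear of everything.

Things in the scene. Friction and masses are not known exactly. Their poses are not given: they have to be found in the camera images.
- crate: Tall loaded crate, about 1.5 kg. Plywood skid 150 x 150 x 30 mm high; blue 100 x 100 mm tote on it up to 215 mm, white disc in its mouth to 230. Origin: centre of the skid's underside, z up. The tote is flush with the skid's +x and +y faces, so the skid sticks out 50 mm as a low ledge at -x and -y. Push the ledge's faces: 6 to 13 N slides it; pushed above about 75 mm it tips.
- crate_com (a point): Point in the crate's tote, 21 mm towards +x and +y of the skid's centre and 105 mm up: about the centre of mass, so the line to push along without turning the crate
- crate_corner (a point): The +x, +y bottom corner of the crate's skid, at (+75, +75, 0) mm from the crate's origin: it belongs in the inner corner of the stop
- stop: L-shaped steel corner stop, bolted down, 40 mm high, bars' feet reaching 45 mm outside. Origin: inner corner, on the table. Long fence: 360 mm along -y, inner face x = 0 looks to -x. Short end plate: 170 mm along -x, inner face y = 0 looks to -y. The crate starts inside the L, off both faces, turned up to 15 degrees. Parked, its origin is at (-75, -75) mm here, axes parallel.
- disc1: white foam disc 84 mm across, 34 mm high, loose bystander near the free end of the short stop plate; origin at the centre of its underside
- disc2: the same kind of disc, loose bystander behind the long fence; origin at the centre of its underside
- disc3: the same kind of disc, loose bystander at the left; origin at the centre of its underside
- spray: white spray bottle 72 mm wide, 203 mm tall, loose bystander at the left; origin at the centre of its underside
- taperoll: empty clear tape ring 90 mm across, 48 mm high, loose bystander at the right; origin at the centre of its underside
- dispenser: grey tape dispenser with a tape roll, 120 x 60 x 90 mm, loose bystander at the right; origin at the centre of its underside
- cutter: red utility knife lying flat, 160 x 22 x 14 mm, loose bystander at the right; origin at the centre of its underside

How it is judged:
By the outcome, as a careful person would: the job done as asked, in the order asked, and still so for the second after the job is handed in, with the robot touching nothing.
It also fails if it takes over 72 s, if anything falls off the work surface, if the arm or the gripper's body presses on something with over 40 N, if the wrist force passes 120 N, or if a joint passes its speed limit or range.

## Robot

A 7-joint arm with a two-finger parallel gripper is mounted at the origin on the work surface. World frame = base frame: x ahead of the robot, y to its left, z up, the work surface at z = 0. Lengths are in m, angles in rad, forces in N, time in s.
With the tool pointing down it reaches from about 0.425 to 1.025 m from the base axis. Payload 9.4 kg.
Tool frame: the origin (TCP) lies midway between the tips of the shut fingers; the grasp point (between the pads) lies 19 mm behind it; z points along the fingers, y is the line along which they close (so a half turn about z gives the same grasp; the last joint's range is limited). The gripper opens to 85 mm and grips with 20 to 120 N. Pads are 22 mm wide; open, the fingers measure 114 mm over their backs; the gripper's body (76 mm by 85 mm) begins 54 mm behind the grasp point. The pads swing forward as they close: fully open they stand 13 mm farther back than shut.
Start: joints at [1.257, 0.599, -0.003, 1.599, 0.002, 0.943, -0.08], TCP at [0.17, -0.705, 0.231] pointing down, gripper open.
Joint ranges: [-2.57, 2.57], [-0.35, 1.97], [-1.29, 1.29], [0.11, 2.56], [-1.05, 4.19], [0.11, 1.86], [-2.63, 2.63]. Speed limits (rad/s): [2.22, 2.22, 3.01, 3.01, 3.14, 3.14, 3.14].

## Interface

Orientations are given as a rotation vector (axis times angle).
In Python, from station import ctrl gives the robot as it stands.
- The arm moves only by the tool send_rows, never from a script. Its argument "increments" is a list of rows, each an object with "travel": the shift along the tool's x, y, z in cm, a list of three; "turn": the turn, a rotation vector about the tool's x, y, z in degrees, a list of three; "fingers": the opening in per cent of the stroke, from 0 (shut) to 100 (fully open). In form: [{"travel": [x, y, z], "turn": [wx, wy, wz], "fingers": fingers}, ...]. A call has exactly 8 rows; each row is the pose to reach, as a shift and turn from the pose commanded when the call began, along the tool's axes at that moment; what a row does not reach only later rows make up. A row lasts 1/12 s, in which the tool goes at most 41.7 mm and 7.16 degrees, less where a joint would pass 70% of its speed; a pose out of reach is approached as far as the arm can. A call with a gripper value outside its range is refused whole. The fingers move at their own pace and stop on an object; "squeeze" is the grip in N (left out, the last holds). Time passes only in rows, so rows that repeat a pose let the fingers close, or fill a call up. It gives the time, the measured TCP pose, the force, the opening and the grip force at its end, in the units of the state.
- ctrl.observe(): the state, without advancing time (a new reading comes with each control period).
- ctrl.get_image(name): name is "side" or "top" or "wrist"; returns the picture (480x640x3 uint8, blue, green, red); there is no depth.
- ctrl.calibration(name): a dict with "fx", "fy", "cx", "cy" (pixels), "position" and "attitude" of the camera in the world; the wrist camera has in their place "hand_eye" (4x4, takes a point from camera to tool coordinates, whose origin is the TCP and whose axes are the flange's). Camera axes: x right, y up, looking along -z (the intrinsics and any distortion apply to the point x, -y, -z); pixel columns grow to the right and rows downward; lengths in m; the calibration is good to about 2 mm. A picture is of the moment at which its call begins: read the wrist's pose just before it. calibration takes no time and is no camera call.
- ctrl.sign_off(): hands the job in; it is judged then, once.
Trained networks look in the newest picture that a camera, given by its name, has taken for a name from the list of things; names that differ only in an ending like _2 or _b are one class to them, and where a whole thing is asked for, a point or a joint stands for the part that bears it (a point fixed in the world has none). Each returns a list of dicts, best first, with "conf" (0 to 1); they miss things now and then, are a little off and sometimes report something else, mostly with a low value. They report only what shows in the picture. A call takes as long as a camera call.
- ctrl.regions_of(query, camera): "region" (480x640 bool, what is visible of it) and "rect" ([centre column, centre row, width, height] in pixels, round what is visible of it).
The state is a dict: "time_s": time; "q": joint angles; "joint_vel": joint speeds; "tau": joint torques, N m; "tool_pos": TCP position; "eef_rot": TCP orientation; "contact_force": force on the tool from outside, world axes, zero at the start; "moment": the same for the moment, N m; "opening": finger opening in m; "finger_force": force on a finger pad.
Only numpy, scipy, OpenCV 4.12 (cv2) and the standard library are available. Lean on these libraries where they do the work, as an engineer would, in place of code of your own. Each camera call takes 0.05 s, during which the arm holds its last target. There are 200 camera calls.

## Working session

There is one attempt and no reset: what is moved stays moved. The work goes in short steps, Python scripts to look and compute and a tool call to move; the robot and the scene stay as the last step left them, time stands still between calls to the robot, and variables do not carry over. Pictures are saved under pics/ and viewed, at most 11 in all, crops included, and the job is handed in when it is done.

Besides the shell and the picture viewer there is one more tool, called after "Emit:" as name([rows], argument=value, ...), one row to a line, values as JSON. send_rows: Moves the arm, as the interface text tells. Its arguments: {"type":"object","properties":{"increments":{"type":"array","items":{"type":"object","properties":{"travel":{"type":"array","items":{"type":"number"}},"turn":{"type":"array","items":{"type":"number"}},"fingers":{"type":"number"}}}},"squeeze":{"type":"number"}},"required":["increments"]}

```bash
mkdir -p pics; ls; python3 - <<'E'
from station import ctrl
import cv2,numpy as np
o=ctrl.observe();print(o)
for n in("top","side"):
    print(n,ctrl.calibration(n)); cv2.imwrite(f"pics/{n}0.png",ctrl.get_image(n))
    for q in("crate","stop","disc1","spray","taperoll","dispenser","cutter"):
        print(q,[(round(r["conf"],2),np.round(r["rect"]).tolist()) for r in ctrl.regions_of(q,n)[:4]])
E
```

```text
pics
{'time_s': 0.0, 'q': array([ 1.25730471,  0.60013395, -0.00253371,  1.6001172 ,  0.00182765,
        0.94289462, -0.07977691]), 'joint_vel': array([-2.17517342e-03, -1.98505531e-03,  1.10379797e-06,  1.82750025e-03,
        3.87688023e-05, -4.89632703e-04, -4.95511458e-04]), 'tau': array([ 5.98814295e-04, -7.76471329e+01,  1.56568922e+00, -2.58012360e+01,
        1.24471157e-02,  8.96973215e-03,  2.63036151e-05]), 'tool_pos': array([ 0.16993714, -0.70432653,  0.23041525]), 'eef_rot': array([-3.11808210e+00, -3.71044770e-01,  5.51018212e-04]), 'contact_force': array([-0.43711439, -0.91661232,  0.09150574]), 'moment': array([ 0.02815605, -0.00541122,  0.02833815]), 'finger_force': 0.0, 'opening': 0.08570882773857147}
top {'fx': 550.5069505161958, 'fy': 550.5069505161958, 'cx': 325.29763329936736, 'cy': 234.25379288433723, 'position': array([0.53722006, 0.01431233, 1.2401114 ]), 'attitude': array([ 0.06677866, -0.05452889, -1.55322556])}
crate [(0.9, [385.0, 263.0, 76.0, 83.0]), (0.61, [290.0, 322.0, 38.0, 41.0])]
stop [(0.61, [364.0, 237.0, 181.0, 97.0])]
disc1 [(0.98, [350.0, 167
[... 351 characters left out ...]
0, 169.0, 38.0, 39.0])]
side {'fx': 472.8906640740177, 'fy': 472.8906640740177, 'cx': 323.60386885275494, 'cy': 247.55951519047886, 'position': array([0.0398287 , 0.75209653, 0.89716308]), 'attitude': array([ 0.36744298, -1.05125718, -2.28260545])}
crate [(0.59, [363.0, 234.0, 71.0, 99.0])]
stop [(0.75, [299.0, 272.0, 74.0, 98.0])]
disc1 [(0.67, [364.0, 321.0, 32.0, 40.0]), (0.64, [288.0, 241.0, 26.0, 28.0]), (0.63, [260.0, 405.0, 44.0, 49.0])]
spray [(0.58, [209.0, 352.0, 44.0, 82.0]), (0.39, [361.0, 322.0, 33.0, 36.0])]
taperoll [(0.35, [258.0, 405.0, 45.0, 46.0])]
dispenser [(0.7, [458.0, 216.0, 40.0, 41.0])]
cutter [(0.77, [397.0, 197.0, 28.0, 21.0]), (0.17, [364.0, 234.0, 70.0, 102.0])]
```

```bash
python3 - <<'E'
import cv2
a=cv2.imread("pics/top0.png"); cv2.imwrite("pics/top0c.png",cv2.resize(a[140:380,230:480],None,fx=2.4,fy=2.4,interpolation=cv2.INTER_CUBIC))
E
```

```text
(no output)
```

View pics/top0.png

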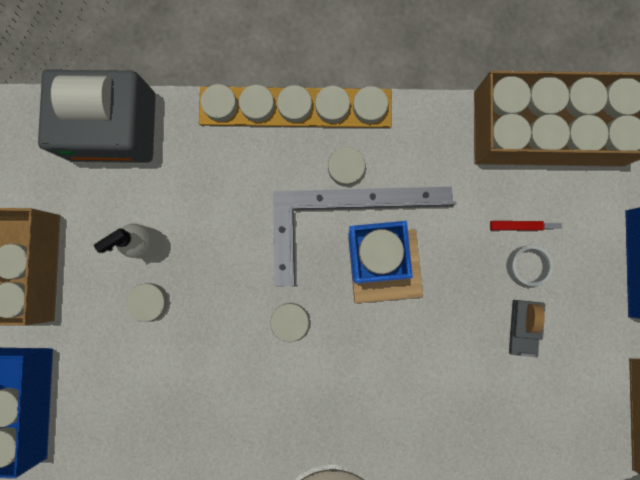

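View pics/top0c.png

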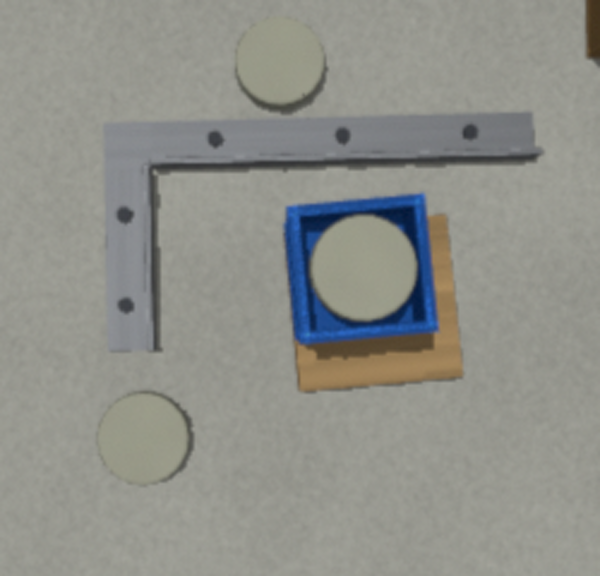

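View pics/side0.png

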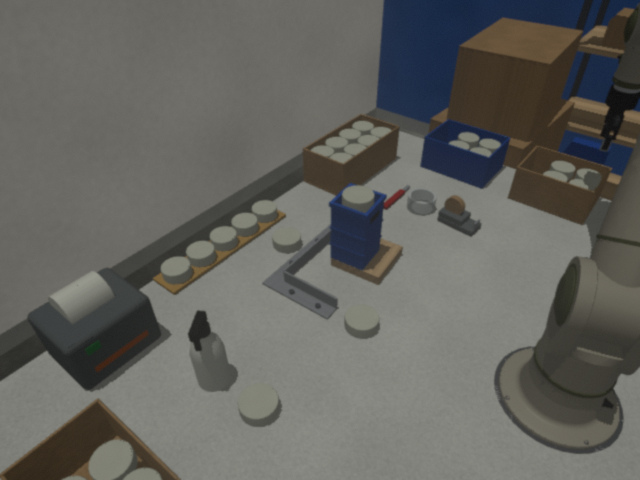

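The top view has +x up and +y left. The stop's inner corner is near (293,209), and the crate is at (385,263), turned a few degrees. The skid corners are near (355,302), (422,297) and (416,230). disc1 is at (290,322) and disc2 is at (347,166).

```bash
cat > h.py <<'E'
from station import ctrl
import cv2,numpy as np
from scipy.spatial.transform import Rotation as R
def cam(n):
    c=ctrl.calibration(n); return c,R.from_rotvec(c["attitude"]).as_matrix(),np.array(c["position"])
def back(n,u,v,z):
    c,A,p=cam(n); d=A@np.array([(u-c["cx"])/c["fx"],-(v-c["cy"])/c["fy"],-1]); return (p+d*(z-p[2])/d[2])
def proj(n,P):
    c,A,p=cam(n); q=(np.atleast_2d(P)-p)@A; return np.c_[c["cx"]+c["fx"]*q[:,0]/-q[:,2],c["cy"]-c["fy"]*q[:,1]/-q[:,2]]
E
python3 - <<'E'
from h import *
print(ctrl.calibration("top").keys())
f=lambda u,v:(230+(u+.5)/2.4-.5,140+(v+.5)/2.4-.5)
for nm,z,pts in[("skid top",.03,[(298,391),(462,378),(447,214)]),("tote top",.215,[(286,207),(424,195),(437,330),(302,342)]),
 ("stop z0",0,[(152,165),(543,153),(160,350),(105,123),(532,112),(108,351)]),("stop z40",.04,[(152,165),(543,153),(160,350)]),("discs",.034,[(281,62),(144,438)])]:
    print(nm);[print(p,np.round(back("top",*f(*p),z)*1000).tolist()) for p in pts]
a=cv2.imread("pics/top0.png");b=cv2.imread("pics/side0.png")
x=cv2.resize(a[180:310,265:465],None,fx=4,fy=4,interpolation=cv2.INTER_CUBIC)
cv2.imwrite("pics/t4.png",x)
E
```

```text
dict_keys(['fx', 'fy', 'cx', 'cy', 'position', 'attitude'])
skid top
(298, 391) [482.0, -40.0, 30.0]
(462, 378) [497.0, -189.0, 30.0]
(447, 214) [646.0, -175.0, 30.0]
tote top
(286, 207) [633.0, -21.0, 215.0]
(424, 195) [644.0, -128.0, 215.0]
(437, 330) [539.0, -139.0, 215.0]
(302, 342) [528.0, -35.0, 215.0]
stop z0
(152, 165) [691.0, 99.0, 0.0]
(543, 153) [708.0, -270.0, 0.0]
(160, 350) [517.0, 88.0, 0.0]
(105, 123) [730.0, 144.0, 0.0]
(532, 112) [747.0, -260.0, 0.0]
(108, 351) [515.0, 136.0, 0.0]
stop z40
(152, 165) [686.0, 96.0, 40.0]
(543, 153) [703.0, -261.0, 40.0]
(160, 350) [517.0, 85.0, 40.0]
discs
(281, 62) [784.0, -21.0, 34.0]
(144, 438) [438.0, 99.0, 34.0]
```

View pics/t4.png

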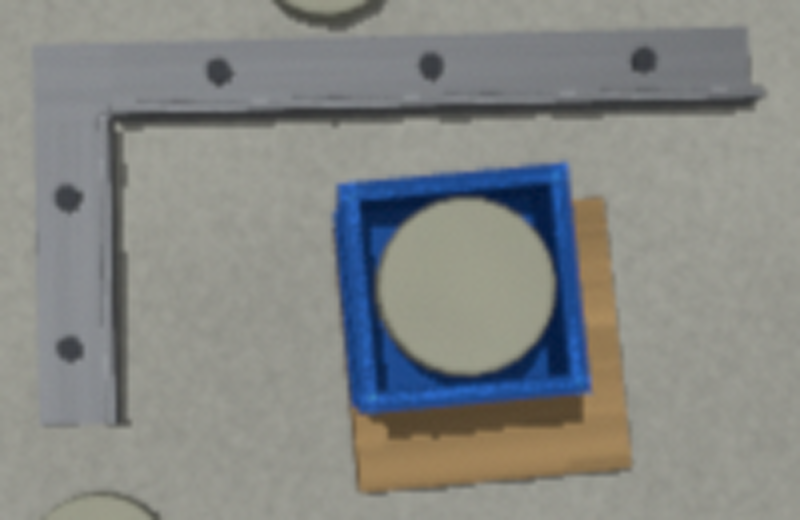

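```bash
cat >> h.py <<'E'
S0=np.array([.686,.096]);SY=np.radians(2.6)
def go(x,y,z,yaw):
    "increment in tool axes (cm, deg) to reach world pose, tool down, tool x at yaw deg"
    o=ctrl.observe();T=R.from_rotvec(o["eef_rot"])
    G=R.from_euler("z",yaw,degrees=True)*R.from_euler("x",180,degrees=True)
    print("travel",np.round(T.inv().apply(np.array([x,y,z])-o["tool_pos"])*100,2),"turn",np.round((T.inv()*G).as_rotvec(degrees=True),2))
def st(p): # world xy -> stop frame
    c,s=np.cos(SY),np.sin(SY); d=np.array(p)[:2]-S0; return np.array([c*d[0]+s*d[1],-s*d[0]+c*d[1]])
def ws(p):
    c,s=np.cos(SY),np.sin(SY); return S0+np.array([c*p[0]-s*p[1],s*p[0]+c*p[1]])
E
python3 - <<'E'
from h import *
print(np.round(ctrl.calibration("wrist")["hand_eye"],3)); cv2.imwrite("pics/w0.png",ctrl.get_image("wrist"))
T=R.from_rotvec(ctrl.observe()["eef_rot"]).as_matrix();print(T.round(3))
go(.44,-.098,.2,2.6)
E
```

```text
[[-0.     0.956  0.292  0.074]
 [ 1.    -0.     0.001 -0.001]
 [ 0.001  0.292 -0.956 -0.143]
 [ 0.     0.     0.     1.   ]]
[[ 0.972  0.235 -0.   ]
 [ 0.235 -0.972 -0.   ]
 [-0.     0.    -1.   ]]
travel [ 40.48 -52.65   3.13] turn [ 0.    0.   10.97]
```

Emit:
send_rows([
  {"travel":[1.5,-2,0],"turn":[0,0,-7],"fingers":60},
  {"travel":[3.2,-4.2,0],"turn":[0,0,-14],"fingers":60},
  {"travel":[4.9,-6.4,0],"turn":[0,0,-21],"fingers":60},
  {"travel":[6.6,-8.6,0],"turn":[0,0,-28],"fingers":60},
  {"travel":[8.3,-10.8,0],"turn":[0,0,-35],"fingers":60},
  {"travel":[10,-13,0],"turn":[0,0,-42],"fingers":60},
  {"travel":[11.7,-15.2,0],"turn":[0,0,-49],"fingers":60},
  {"travel":[13.4,-17.4,0],"turn":[0,0,-56],"fingers":60},
])

```text
time_s: 1.52
tool_pos: [0.2599, -0.503, 0.2315]
eef_rot: [2.574, 1.8, -0.0]
contact_force: [1.2, 0.4, -0.4]
opening: 0.0517
finger_force: 0.0
```

```bash
python3 - <<'E'
from h import *
print(ctrl.observe()["q"].round(2),ctrl.observe()["tool_pos"])
go(.44,-.098,.2,-177.4)
E
```

```text
[ 1.21  0.42 -0.3   1.95  0.17  0.79  0.46] [ 0.25988194 -0.50300052  0.23151077]
travel [44.22  3.01  3.13] turn [-2.0000e-02  3.0000e-02 -1.1269e+02]
```

Emit:
send_rows([
  {"travel":[2.7,0.2,0.2],"turn":[0,0,-7],"fingers":60},
  {"travel":[5.4,0.4,0.4],"turn":[0,0,-14],"fingers":60},
  {"travel":[8.1,0.6,0.6],"turn":[0,0,-21],"fingers":60},
  {"travel":[10.8,0.8,0.8],"turn":[0,0,-28],"fingers":60},
  {"travel":[13.5,1,1],"turn":[0,0,-35],"fingers":60},
  {"travel":[16.2,1.2,1.2],"turn":[0,0,-42],"fingers":60},
  {"travel":[18.9,1.4,1.4],"turn":[0,0,-49],"fingers":60},
  {"travel":[22,1.5,1.6],"turn":[0,0,-56],"fingers":60},
])

```text
time_s: 2.18
tool_pos: [0.3508, -0.3028, 0.2154]
eef_rot: [1.429, 2.797, -0.001]
contact_force: [0.5, -0.9, -0.3]
opening: 0.0512
finger_force: 0.0
```

```bash
python3 - <<'E'
from h import *
print(ctrl.observe()["q"].round(2),ctrl.observe()["tool_pos"])
go(.44,-.098,.2,-177.4)
E
```

```text
[ 1.05  0.36 -0.6   2.17  0.32  0.69  0.86] [ 0.35075653 -0.30277833  0.21544788]
travel [11.37 19.23  1.53] turn [-3.000e-02  5.000e-02 -5.675e+01]
```

Emit:
send_rows([
  {"travel":[1.4,2.4,0.2],"turn":[0,0,-7],"fingers":60},
  {"travel":[2.8,4.8,0.4],"turn":[0,0,-14],"fingers":60},
  {"travel":[4.2,7.2,0.6],"turn":[0,0,-21],"fingers":60},
  {"travel":[5.7,9.6,0.8],"turn":[0,0,-28],"fingers":60},
  {"travel":[7.1,12,1],"turn":[0,0,-35],"fingers":60},
  {"travel":[8.5,14.4,1.2],"turn":[0,0,-42],"fingers":60},
  {"travel":[9.9,16.8,1.4],"turn":[0,0,-49],"fingers":60},
  {"travel":[11.4,19.2,1.5],"turn":[0,0,-56],"fingers":60},
])

```text
time_s: 2.85
tool_pos: [0.4408, -0.0979, 0.2003]
eef_rot: [-0.051, 3.141, -0.001]
contact_force: [-0.5, -1.9, -0.1]
opening: 0.0512
finger_force: 0.0
```

```bash
python3 - <<'E'
from h import *
print(ctrl.observe()["q"].round(2),ctrl.observe()["tool_pos"])
go(.445,-.098,.006,-177.4)
E
```

```text
[ 0.74  0.43 -0.86  2.2   0.51  0.71  1.13] [ 0.44079671 -0.09785792  0.20033662]
travel [-0.41 -0.02 19.43] turn [-0.02  0.03 -0.72]
```

Descend behind the -x ledge.

Emit:
send_rows([
  {"travel":[0,0,2.5],"turn":[0,0,-0.7],"fingers":60},
  {"travel":[0,0,5],"turn":[0,0,-0.7],"fingers":60},
  {"travel":[0,0,8],"turn":[0,0,-0.7],"fingers":60},
  {"travel":[0,0,11],"turn":[0,0,-0.7],"fingers":60},
  {"travel":[0,0,14],"turn":[0,0,-0.7],"fingers":60},
  {"travel":[0,0,16.5],"turn":[0,0,-0.7],"fingers":60},
  {"travel":[0,0,18.5],"turn":[0,0,-0.7],"fingers":60},
  {"travel":[0,0,19.4],"turn":[0,0,-0.7],"fingers":60},
])

```text
time_s: 3.52
tool_pos: [0.4398, -0.0984, 0.0042]
eef_rot: [0.063, -3.139, -0.001]
contact_force: [-0.4, 0.2, -0.4]
opening: 0.0509
finger_force: 0.0
```

```bash
python3 - <<'E'
from h import *
o=ctrl.observe();print(o["q"].round(2),o["tool_pos"],st(o["tool_pos"]))
a=ctrl.get_image("top");cv2.imwrite("pics/a1.png",cv2.resize(a[140:380,230:480],None,fx=2.4,fy=2.4,interpolation=cv2.INTER_CUBIC))
E
```

```text
[ 0.31  0.72 -0.31  2.36  1.18  0.22  0.51] [ 0.43982759 -0.09844368  0.00422315] [-0.25473954 -0.1830764 ]
```

View pics/a1.png

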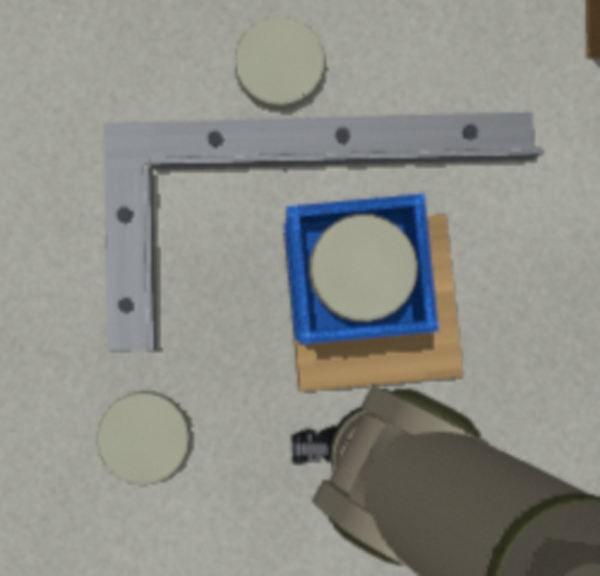

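The arm is down behind the crate. The wrist's edge at crop (375,390) looks close to the tote, so I'll check its height from the side before pushing.

```bash
python3 - <<'E'
from h import *
for z in(.2,.25,.3,.35): print(z,back("top",230+375/2.4,140+390/2.4,z).round(3),back("top",230+450/2.4,140+400/2.4,z).round(3))
a=ctrl.get_image("side");cv2.imwrite("pics/a2.png",cv2.resize(a[120:360,270:520],None,fx=2.4,fy=2.4,interpolation=cv2.INTER_CUBIC))
E
```

```text
0.2 [ 0.491 -0.093  0.2  ] [ 0.485 -0.152  0.2  ]
0.25 [ 0.494 -0.088  0.25 ] [ 0.487 -0.144  0.25 ]
0.3 [ 0.496 -0.083  0.3  ] [ 0.49  -0.136  0.3  ]
0.35 [ 0.498 -0.078  0.35 ] [ 0.492 -0.128  0.35 ]
```

View pics/a2.png

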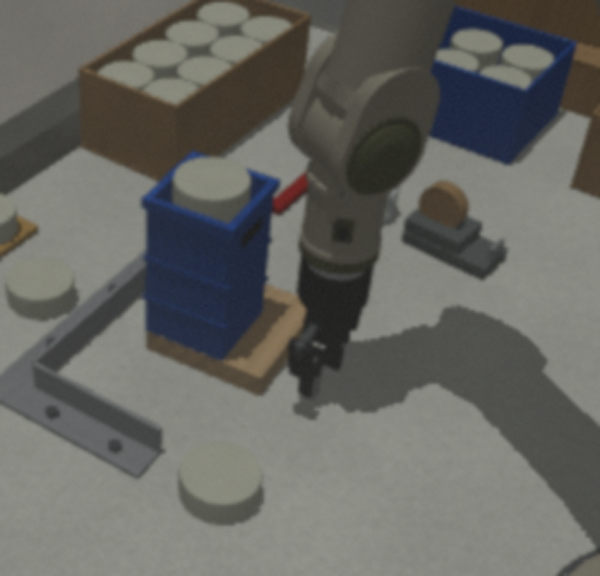

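```bash
python3 - <<'E'
from h import *
for x in (.44,.49):
  for z in(0,.15,.2,.25,.3,.35): p=proj("side",[x,-.098,z])[0]; print(x,z,((p-[270,120])*2.4).round(),"top",((proj("top",[x,-.098,z])[0]-[230,140])*2.4).round())
E
```

```text
0.44 0 [318. 384.] top [357. 436.]
0.44 0.15 [333. 281.] top [374. 451.]
0.44 0.2 [339. 242.] top [380. 456.]
0.44 0.25 [345. 202.] top [388. 463.]
0.44 0.3 [351. 159.] top [396. 470.]
0.44 0.35 [358. 113.] top [405. 478.]
0.49 0 [280. 365.] top [358. 382.]
0.49 0.15 [292. 262.] top [374. 389.]
0.49 0.2 [297. 224.] top [381. 392.]
0.49 0.25 [301. 184.] top [388. 395.]
0.49 0.3 [306. 141.] top [396. 399.]
0.49 0.35 [311.  96.] top [405. 403.]
```

Emit:
send_rows([
  {"travel":[-0.3,0,0],"turn":[0,0,0],"fingers":60},
  {"travel":[-0.8,0,0],"turn":[0,0,0],"fingers":60},
  {"travel":[-1.3,0,0],"turn":[0,0,0],"fingers":60},
  {"travel":[-1.8,0,0],"turn":[0,0,0],"fingers":60},
  {"travel":[-2.3,0,0],"turn":[0,0,0],"fingers":60},
  {"travel":[-2.7,0,0],"turn":[0,0,0],"fingers":60},
  {"travel":[-3.1,0,0],"turn":[0,0,0],"fingers":60},
  {"travel":[-3.5,0,0],"turn":[0,0,0],"fingers":60},
])

```text
time_s: 4.28
tool_pos: [0.4753, -0.0977, 0.0063]
eef_rot: [0.062, -3.141, 0.0]
contact_force: [-9.0, 1.7, 3.3]
opening: 0.0515
finger_force: 3.9
```

Emit:
send_rows([
  {"travel":[-0.3,0,0],"turn":[0,0,0],"fingers":60},
  {"travel":[-0.6,0,0],"turn":[0,0,0],"fingers":60},
  {"travel":[-0.9,0,0],"turn":[0,0,0],"fingers":60},
  {"travel":[-1.2,0,0],"turn":[0,0,0],"fingers":60},
  {"travel":[-1.5,0,0],"turn":[0,0,0],"fingers":60},
  {"travel":[-1.8,0,0],"turn":[0,0,0],"fingers":60},
  {"travel":[-2.1,0,0],"turn":[0,0,0],"fingers":60},
  {"travel":[-2.4,0,0],"turn":[0,0,0],"fingers":60},
])

```text
time_s: 4.95
tool_pos: [0.4957, -0.0963, 0.0059]
eef_rot: [0.064, -3.135, 0.001]
contact_force: [-10.9, 2.0, 5.9]
opening: 0.0514
finger_force: 4.9
```

```bash
python3 - <<'E'
from h import *
o=ctrl.observe();print(o["q"].round(2),o["tool_pos"],st(o["tool_pos"]))
a=ctrl.get_image("top");b=ctrl.get_image("side")
cv2.imwrite("pics/a3.png",np.hstack([cv2.resize(a[180:320,260:460],None,fx=2,fy=2,interpolation=cv2.INTER_CUBIC),cv2.resize(b[150:290,280:480],None,fx=2,fy=2,interpolation=cv2.INTER_CUBIC)]))
E
```

```text
[ 0.4   0.76 -0.47  2.23  0.99  0.38  0.7 ] [ 0.49571932 -0.09626223  0.00592661] [-0.19880639 -0.18343261]
```

View pics/a3.png

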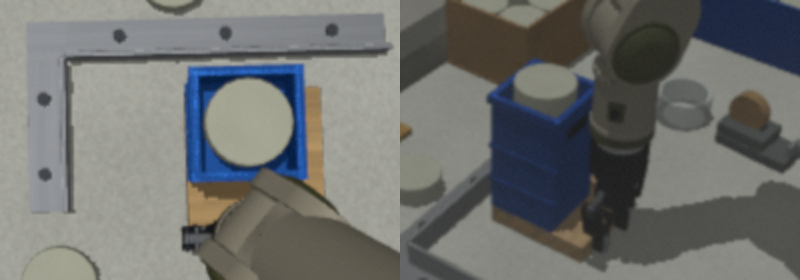

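The push works: the crate is upright, about square, and takes 11 N. The tote clears the wrist.

Emit:
send_rows([
  {"travel":[-0.4,0,0],"turn":[0,0,0],"fingers":60},
  {"travel":[-0.8,0,0],"turn":[0,0,0],"fingers":60},
  {"travel":[-1.2,0,0],"turn":[0,0,0],"fingers":60},
  {"travel":[-1.6,0,0],"turn":[0,0,0],"fingers":60},
  {"travel":[-2.0,0,0],"turn":[0,0,0],"fingers":60},
  {"travel":[-2.4,0,0],"turn":[0,0,0],"fingers":60},
  {"travel":[-2.7,0,0],"turn":[0,0,0],"fingers":60},
  {"travel":[-3.0,0,0],"turn":[0,0,0],"fingers":60},
])

```text
time_s: 5.72
tool_pos: [0.5255, -0.0961, 0.0059]
eef_rot: [0.061, -3.134, 0.003]
contact_force: [-11.0, -0.1, 8.3]
opening: 0.0509
finger_force: 5.5
```

Emit:
send_rows([
  {"travel":[-0.1,0,0],"turn":[0,0,0],"fingers":60},
  {"travel":[-0.2,0,0],"turn":[0,0,0],"fingers":60},
  {"travel":[-0.3,0,0],"turn":[0,0,0],"fingers":60},
  {"travel":[-0.4,0,0],"turn":[0,0,0],"fingers":60},
  {"travel":[-0.4,0,0],"turn":[0,0,0],"fingers":60},
  {"travel":[-0.5,0,0],"turn":[0,0,0],"fingers":60},
  {"travel":[-0.5,0,0],"turn":[0,0,0],"fingers":60},
  {"travel":[-0.5,0,0],"turn":[0,0,0],"fingers":60},
])

```text
time_s: 6.38
tool_pos: [0.5305, -0.096, 0.0058]
eef_rot: [0.061, -3.135, 0.003]
contact_force: [-9.6, -0.3, 5.8]
opening: 0.0513
finger_force: 4.9
```

```bash
python3 - <<'E'
from h import *
o=ctrl.observe();print(o["q"].round(2),o["tool_pos"],st(o["tool_pos"]),o["contact_force"])
E
```

```text
[ 0.42  0.79 -0.51  2.15  0.93  0.45  0.77] [ 0.53048804 -0.09596508  0.00581762] [-0.16405998 -0.18471297] [-9.56865729 -0.34579934  5.75199072]
```

Emit:
send_rows([
  {"travel":[-0.1,0,0],"turn":[0,0,0],"fingers":60},
  {"travel":[-0.1,0,0],"turn":[0,0,0],"fingers":60},
  {"travel":[-0.2,0,0],"turn":[0,0,0],"fingers":60},
  {"travel":[-0.2,0,0],"turn":[0,0,0],"fingers":60},
  {"travel":[-0.2,0,0],"turn":[0,0,0],"fingers":60},
  {"travel":[-0.2,0,0],"turn":[0,0,0],"fingers":60},
  {"travel":[-0.2,0,0],"turn":[0,0,0],"fingers":60},
  {"travel":[-0.2,0,0],"turn":[0,0,0],"fingers":60},
])

```text
time_s: 7.05
tool_pos: [0.5325, -0.0959, 0.0058]
eef_rot: [0.061, -3.135, 0.003]
contact_force: [-9.3, -0.4, 6.2]
opening: 0.0514
finger_force: 4.9
```

Emit:
send_rows([
  {"travel":[-0.1,0,0],"turn":[0,0,0],"fingers":60},
  {"travel":[-0.1,0,0],"turn":[0,0,0],"fingers":60},
  {"travel":[-0.2,0,0],"turn":[0,0,0],"fingers":60},
  {"travel":[-0.2,0,0],"turn":[0,0,0],"fingers":60},
  {"travel":[-0.2,0,0],"turn":[0,0,0],"fingers":60},
  {"travel":[-0.2,0,0],"turn":[0,0,0],"fingers":60},
  {"travel":[-0.2,0,0],"turn":[0,0,0],"fingers":60},
  {"travel":[-0.2,0,0],"turn":[0,0,0],"fingers":60},
])

```text
time_s: 7.72
tool_pos: [0.5342, -0.0958, 0.0058]
eef_rot: [0.061, -3.134, 0.003]
contact_force: [-11.4, -0.9, 6.3]
opening: 0.0513
finger_force: 5.4
```

Emit:
send_rows([
  {"travel":[0.5,0,0],"turn":[0,0,0],"fingers":60},
  {"travel":[1.5,0,-0.1],"turn":[0,0,0],"fingers":60},
  {"travel":[3,0,-0.3],"turn":[0,0,0],"fingers":40},
  {"travel":[4.5,-1.5,-0.6],"turn":[0,0,0],"fingers":20},
  {"travel":[5.5,-4.5,-0.6],"turn":[0,0,0],"fingers":0},
  {"travel":[5.5,-8,-0.6],"turn":[0,0,0],"fingers":0},
  {"travel":[5.5,-11.5,-0.6],"turn":[0,0,0],"fingers":0},
  {"travel":[5.5,-14.5,-0.6],"turn":[0,0,0],"fingers":0},
])

```text
time_s: 8.38
tool_pos: [0.4884, -0.2442, 0.0124]
eef_rot: [0.062, -3.141, 0.001]
contact_force: [-0.1, 0.7, -0.1]
opening: 0.0002
finger_force: 0.0
```

```bash
cat >> h.py <<'E'
def fit():
    "crate pose in stop frame from the top view: blue tote rim quad at z=.215"
    a=ctrl.get_image("top"); h=cv2.cvtColor(a,cv2.COLOR_BGR2HSV); m=cv2.inRange(h,(100,120,40),(130,255,255)); m[:,:250]=0;m[:,460:]=0;m[:180]=0;m[340:]=0
    c=max(cv2.findContours(m,0,1)[0],key=cv2.contourArea); q=cv2.approxPolyDP(cv2.convexHull(c),4,True)[:,0]
    return a,q,[(st(back("top",u,v,.215))*1000).round(1).tolist() for u,v in q]
E
python3 - <<'E'
from h import *
o=ctrl.observe();print(o["q"].round(2),o["tool_pos"],st(o["tool_pos"]))
w=ws([-.056,-.325]);go(*w,.012,-177.4)
a,q,s=fit();print(q.tolist(),s)
cv2.imwrite("pics/a4.png",cv2.resize(a[180:330,260:460],None,fx=4,fy=4,interpolation=cv2.INTER_CUBIC))
E
```

```text
[ 0.73  0.78 -0.55  2.13  0.92  0.48  1.06] [ 0.48835464 -0.24420322  0.01240351] [-0.21287453 -0.33088722]
travel [-15.68   0.68   0.04] turn [-0.04 -0.   -0.34]
[[411, 192], [412, 248], [354, 251], [355, 193]] [[2.3, -232.8], [-102.9, -230.4], [-105.4, -122.3], [3.5, -127.7]]
```

View pics/a4.png

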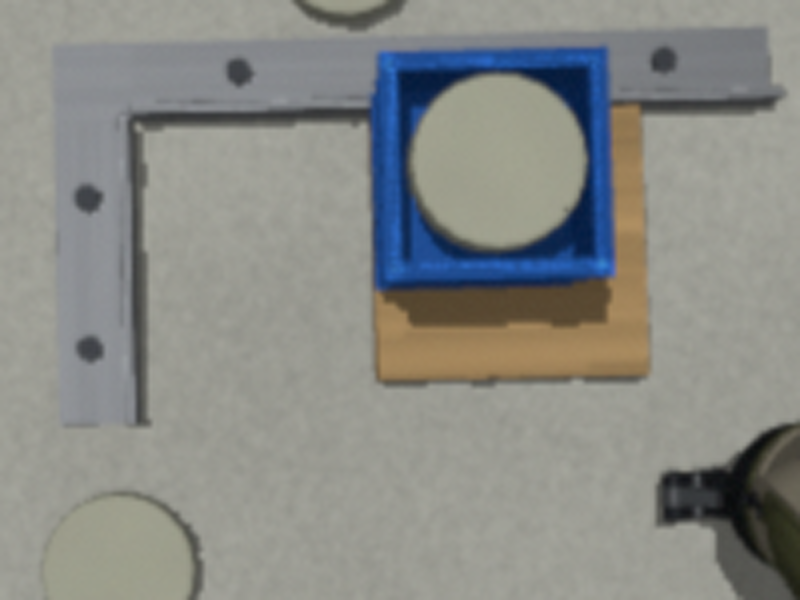

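The crate is against the fence and parallel to it. The skid's -x edge runs (380,383)–(650,376) and the fence slope is similar. Next I move to the -y side.

Emit:
send_rows([
  {"travel":[-1.5,0,0],"turn":[0,0,-0.3],"fingers":0},
  {"travel":[-3.5,0,0],"turn":[0,0,-0.3],"fingers":0},
  {"travel":[-6,0,0],"turn":[0,0,-0.3],"fingers":0},
  {"travel":[-8.5,0,0],"turn":[0,0,-0.3],"fingers":0},
  {"travel":[-11,0,0],"turn":[0,0,-0.3],"fingers":0},
  {"travel":[-13.5,0,0],"turn":[0,0,-0.3],"fingers":0},
  {"travel":[-15,0,0],"turn":[0,0,-0.3],"fingers":0},
  {"travel":[-15.7,0,0],"turn":[0,0,-0.3],"fingers":0},
], squeeze=60)

```text
time_s: 9.1
tool_pos: [0.648, -0.2348, 0.0123]
eef_rot: [-0.072, 3.139, 0.001]
contact_force: [-1.0, -0.1, 0.3]
opening: 0.0002
finger_force: 0.0
```

Emit:
send_rows([
  {"travel":[0,0.3,0],"turn":[0,0,0],"fingers":0},
  {"travel":[0,0.7,0],"turn":[0,0,0],"fingers":0},
  {"travel":[0,1.1,0],"turn":[0,0,0],"fingers":0},
  {"travel":[0,1.5,0],"turn":[0,0,0],"fingers":0},
  {"travel":[0,1.9,0],"turn":[0,0,0],"fingers":0},
  {"travel":[0,2.3,0],"turn":[0,0,0],"fingers":0},
  {"travel":[0,2.7,0],"turn":[0,0,0],"fingers":0},
  {"travel":[0,3.1,0],"turn":[0,0,0],"fingers":0},
])

```text
time_s: 9.77
tool_pos: [0.6443, -0.2045, 0.0124]
eef_rot: [-0.07, 3.141, -0.0]
contact_force: [-0.8, 0.2, -0.4]
opening: -0.0003
finger_force: 0.0
```

```bash
python3 - <<'E'
from h import *
o=ctrl.observe();print(o["q"].round(2),o["tool_pos"],st(o["tool_pos"]))
a,q,s=fit();print(s)
E
```

```text
[ 0.61  0.89 -0.63  1.82  0.79  0.7   1.14] [ 0.64430772 -0.20449253  0.01237366] [-0.0552806  -0.29829191]
[[2.3, -232.8], [-102.9, -230.4], [-105.4, -122.3], [3.5, -127.7]]
```

Emit:
send_rows([
  {"travel":[0,0.3,0],"turn":[0,0,0],"fingers":0},
  {"travel":[0,0.6,0],"turn":[0,0,0],"fingers":0},
  {"travel":[0,0.9,0],"turn":[0,0,0],"fingers":0},
  {"travel":[0,1.2,0],"turn":[0,0,0],"fingers":0},
  {"travel":[0,1.5,0],"turn":[0,0,0],"fingers":0},
  {"travel":[0,1.8,0],"turn":[0,0,0],"fingers":0},
  {"travel":[0,2.1,0],"turn":[0,0,0],"fingers":0},
  {"travel":[0,2.4,0],"turn":[0,0,0],"fingers":0},
])

```text
time_s: 10.48
tool_pos: [0.6433, -0.1835, 0.0122]
eef_rot: [0.067, -3.141, 0.005]
contact_force: [1.4, -6.8, 0.4]
opening: 0.0001
finger_force: 3.5
```

Emit:
send_rows([
  {"travel":[0,0.3,0],"turn":[0,0,0],"fingers":0},
  {"travel":[0,0.6,0],"turn":[0,0,0],"fingers":0},
  {"travel":[0,0.9,0],"turn":[0,0,0],"fingers":0},
  {"travel":[0,1.2,0],"turn":[0,0,0],"fingers":0},
  {"travel":[0,1.5,0],"turn":[0,0,0],"fingers":0},
  {"travel":[0,1.8,0],"turn":[0,0,0],"fingers":0},
  {"travel":[0,2.1,0],"turn":[0,0,0],"fingers":0},
  {"travel":[0,2.4,0],"turn":[0,0,0],"fingers":0},
])

```text
time_s: 11.15
tool_pos: [0.6423, -0.1596, 0.0122]
eef_rot: [0.067, -3.141, 0.005]
contact_force: [1.1, -7.0, 0.9]
opening: -0.0002
finger_force: 3.5
```

```bash
python3 - <<'E'
from h import *
o=ctrl.observe();print(o["q"].round(2),o["tool_pos"],st(o["tool_pos"]))
a,q,s=fit();print(s)
b=ctrl.get_image("side")
cv2.imwrite("pics/a5.png",np.hstack([cv2.resize(a[170:310,270:470],None,fx=2,fy=2,interpolation=cv2.INTER_CUBIC),cv2.resize(b[150:290,270:470],None,fx=2,fy=2,interpolation=cv2.INTER_CUBIC)]))
E
```

```text
[ 0.54  0.88 -0.61  1.86  0.8   0.67  1.05] [ 0.64225682 -0.15957865  0.01222957] [-0.05529196 -0.25333123]
[[1.6, -191.5], [-101.9, -195.1], [-108.2, -88.7], [-1.0, -86.3]]
```

View pics/a5.png

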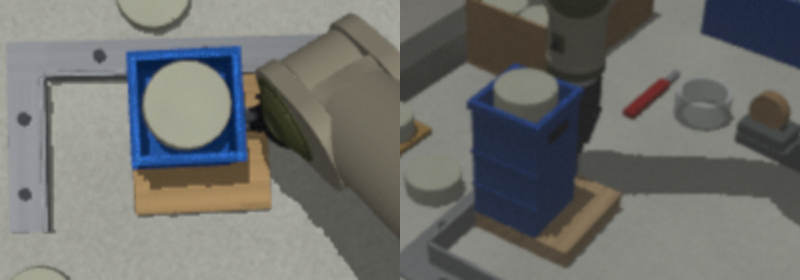

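The crate is upright and sliding along the fence, with at most 1–2° of turn. I'll keep pushing.

Emit:
send_rows([
  {"travel":[0,0.4,0],"turn":[0,0,0],"fingers":0},
  {"travel":[0,0.8,0],"turn":[0,0,0],"fingers":0},
  {"travel":[0,1.2,0],"turn":[0,0,0],"fingers":0},
  {"travel":[0,1.6,0],"turn":[0,0,0],"fingers":0},
  {"travel":[0,2.0,0],"turn":[0,0,0],"fingers":0},
  {"travel":[0,2.4,0],"turn":[0,0,0],"fingers":0},
  {"travel":[0,2.8,0],"turn":[0,0,0],"fingers":0},
  {"travel":[0,3.2,0],"turn":[0,0,0],"fingers":0},
])

```text
time_s: 11.92
tool_pos: [0.6408, -0.1273, 0.0122]
eef_rot: [0.067, -3.14, 0.005]
contact_force: [0.5, -7.1, 0.3]
opening: -0.0001
finger_force: 3.6
```

Emit:
send_rows([
  {"travel":[0,0.4,0],"turn":[0,0,0],"fingers":0},
  {"travel":[0,0.8,0],"turn":[0,0,0],"fingers":0},
  {"travel":[0,1.2,0],"turn":[0,0,0],"fingers":0},
  {"travel":[0,1.6,0],"turn":[0,0,0],"fingers":0},
  {"travel":[0,2.0,0],"turn":[0,0,0],"fingers":0},
  {"travel":[0,2.4,0],"turn":[0,0,0],"fingers":0},
  {"travel":[0,2.8,0],"turn":[0,0,0],"fingers":0},
  {"travel":[0,3.2,0],"turn":[0,0,0],"fingers":0},
])

```text
time_s: 12.58
tool_pos: [0.6394, -0.0954, 0.0122]
eef_rot: [0.067, -3.14, 0.005]
contact_force: [1.6, -7.0, 0.6]
opening: -0.0
finger_force: 3.6
```

```bash
python3 - <<'E'
from h import *
o=ctrl.observe();print(o["q"].round(2),o["tool_pos"],st(o["tool_pos"]))
a,q,s=fit();print(s)
E
```

```text
[ 0.44  0.86 -0.6   1.89  0.8   0.64  0.94] [ 0.63939774 -0.09536412  0.01218791] [-0.05523514 -0.18905311]
[[-0.2, -123.9], [-105.7, -131.6], [-112.0, -27.1], [-8.5, -20.3]]
```

The crate has turned about 4.6° counter-clockwise, so I'll shift the push line to the -x side to bring it back against the end plate.

Emit:
send_rows([
  {"travel":[0,-0.6,0],"turn":[0,0,0],"fingers":0},
  {"travel":[0,-1.2,0],"turn":[0,0,0],"fingers":0},
  {"travel":[1.5,-1.2,0],"turn":[0,0,0],"fingers":0},
  {"travel":[3,-1.2,0],"turn":[0,0,0],"fingers":0},
  {"travel":[4,-1.2,0],"turn":[0,0,0],"fingers":0},
  {"travel":[4,-0.8,0],"turn":[0,0,0],"fingers":0},
  {"travel":[4,-0.4,0],"turn":[0,0,0],"fingers":0},
  {"travel":[4,0,0],"turn":[0,0,0],"fingers":0},
])

```text
time_s: 13.3
tool_pos: [0.5999, -0.0957, 0.0123]
eef_rot: [0.069, -3.141, 0.003]
contact_force: [-1.0, -8.3, 2.0]
opening: 0.0004
finger_force: 3.9
```

Emit:
send_rows([
  {"travel":[0,0.3,0],"turn":[0,0,0],"fingers":0},
  {"travel":[0,0.6,0],"turn":[0,0,0],"fingers":0},
  {"travel":[0,0.8,0],"turn":[0,0,0],"fingers":0},
  {"travel":[0,1.0,0],"turn":[0,0,0],"fingers":0},
  {"travel":[0,1.2,0],"turn":[0,0,0],"fingers":0},
  {"travel":[0,1.4,0],"turn":[0,0,0],"fingers":0},
  {"travel":[0,1.5,0],"turn":[0,0,0],"fingers":0},
  {"travel":[0,1.6,0],"turn":[0,0,0],"fingers":0},
])

```text
time_s: 13.97
tool_pos: [0.5994, -0.0808, 0.0123]
eef_rot: [0.068, -3.14, 0.005]
contact_force: [-1.1, -8.6, 3.3]
opening: 0.0001
finger_force: 4.1
```

```bash
python3 - <<'E'
from h import *
o=ctrl.observe();print(o["q"].round(2),o["tool_pos"],st(o["tool_pos"]))
a,q,s=fit();print(s)
E
```

```text
[ 0.41  0.83 -0.57  1.99  0.84  0.57  0.86] [ 0.59936212 -0.08075221  0.01234974] [-0.0945667 -0.1726401]
[[2.2, -107.0], [-105.2, -114.9], [-107.7, -8.6], [-2.3, -3.6]]
```

Emit:
send_rows([
  {"travel":[0,0.1,0],"turn":[0,0,0],"fingers":0},
  {"travel":[0,0.2,0],"turn":[0,0,0],"fingers":0},
  {"travel":[0,0.3,0],"turn":[0,0,0],"fingers":0},
  {"travel":[0,0.4,0],"turn":[0,0,0],"fingers":0},
  {"travel":[0,0.5,0],"turn":[0,0,0],"fingers":0},
  {"travel":[0,0.5,0],"turn":[0,0,0],"fingers":0},
  {"travel":[0,0.5,0],"turn":[0,0,0],"fingers":0},
  {"travel":[0,0.5,0],"turn":[0,0,0],"fingers":0},
])

```text
time_s: 14.68
tool_pos: [0.5991, -0.0756, 0.0123]
eef_rot: [0.068, -3.14, 0.005]
contact_force: [-1.3, -6.5, 3.6]
opening: 0.0002
finger_force: 3.7
```

Emit:
send_rows([
  {"travel":[0,0.1,0],"turn":[0,0,0],"fingers":0},
  {"travel":[0,0.1,0],"turn":[0,0,0],"fingers":0},
  {"travel":[0,0.2,0],"turn":[0,0,0],"fingers":0},
  {"travel":[0,0.2,0],"turn":[0,0,0],"fingers":0},
  {"travel":[0,0.2,0],"turn":[0,0,0],"fingers":0},
  {"travel":[0,0.2,0],"turn":[0,0,0],"fingers":0},
  {"travel":[0,0.2,0],"turn":[0,0,0],"fingers":0},
  {"travel":[0,0.2,0],"turn":[0,0,0],"fingers":0},
])

```text
time_s: 15.35
tool_pos: [0.599, -0.0738, 0.0124]
eef_rot: [0.068, -3.14, 0.005]
contact_force: [-1.4, -8.3, 2.7]
opening: -0.0004
finger_force: 3.9
```

```bash
python3 - <<'E'
from h import *
o=ctrl.observe();print(o["tool_pos"],st(o["tool_pos"]))
a,q,s=fit();print(s)
E
```

```text
[ 0.59900987 -0.07377975  0.01236512] [-0.09460229 -0.16565884]
[[2.3, -103.3], [-105.0, -107.4], [-105.7, -1.2], [-0.3, 2.0]]
```

Emit:
send_rows([
  {"travel":[0,0.1,0],"turn":[0,0,0],"fingers":0},
  {"travel":[0,0.1,0],"turn":[0,0,0],"fingers":0},
  {"travel":[0,0.2,0],"turn":[0,0,0],"fingers":0},
  {"travel":[0,0.2,0],"turn":[0,0,0],"fingers":0},
  {"travel":[0,0.2,0],"turn":[0,0,0],"fingers":0},
  {"travel":[0,0.2,0],"turn":[0,0,0],"fingers":0},
  {"travel":[0,0.2,0],"turn":[0,0,0],"fingers":0},
  {"travel":[0,0.2,0],"turn":[0,0,0],"fingers":0},
])

```text
time_s: 16.07
tool_pos: [0.5989, -0.0718, 0.0123]
eef_rot: [0.068, -3.14, 0.005]
contact_force: [-0.7, -7.6, 3.6]
opening: -0.0002
finger_force: 3.9
```

Emit:
send_rows([
  {"travel":[0,0.1,0],"turn":[0,0,0],"fingers":0},
  {"travel":[0,0.1,0],"turn":[0,0,0],"fingers":0},
  {"travel":[0,0.2,0],"turn":[0,0,0],"fingers":0},
  {"travel":[0,0.2,0],"turn":[0,0,0],"fingers":0},
  {"travel":[0,0.2,0],"turn":[0,0,0],"fingers":0},
  {"travel":[0,0.2,0],"turn":[0,0,0],"fingers":0},
  {"travel":[0,0.2,0],"turn":[0,0,0],"fingers":0},
  {"travel":[0,0.2,0],"turn":[0,0,0],"fingers":0},
])

```text
time_s: 16.73
tool_pos: [0.5989, -0.0698, 0.0124]
eef_rot: [0.068, -3.141, 0.005]
contact_force: [-2.3, -7.2, 3.9]
opening: 0.0002
finger_force: 3.9
```

Emit:
send_rows([
  {"travel":[0,0.1,0],"turn":[0,0,0],"fingers":0},
  {"travel":[0,0.1,0],"turn":[0,0,0],"fingers":0},
  {"travel":[0,0.2,0],"turn":[0,0,0],"fingers":0},
  {"travel":[0,0.2,0],"turn":[0,0,0],"fingers":0},
  {"travel":[0,0.2,0],"turn":[0,0,0],"fingers":0},
  {"travel":[0,0.2,0],"turn":[0,0,0],"fingers":0},
  {"travel":[0,0.2,0],"turn":[0,0,0],"fingers":0},
  {"travel":[0,0.2,0],"turn":[0,0,0],"fingers":0},
])

```text
time_s: 17.4
tool_pos: [0.5987, -0.0684, 0.0124]
eef_rot: [0.067, -3.14, 0.007]
contact_force: [-1.8, -9.7, 4.8]
opening: -0.0004
finger_force: 4.6
```

```bash
python3 - <<'E'
from h import *
o=ctrl.observe();print(o["tool_pos"],st(o["tool_pos"]))
a,q,s=fit();print(s)
b=ctrl.get_image("side")
cv2.imwrite("pics/a6.png",np.hstack([cv2.resize(a[170:310,270:400],None,fx=3,fy=3,interpolation=cv2.INTER_CUBIC),cv2.resize(b[170:310,270:400],None,fx=3,fy=3,interpolation=cv2.INTER_CUBIC)]))
E
```

```text
[ 0.59872526 -0.06837718  0.0123875 ] [-0.09464154 -0.16024892]
[[2.4, -99.5], [-104.8, -101.9], [-103.6, 4.4], [1.7, 5.7]]
```

View pics/a6.png

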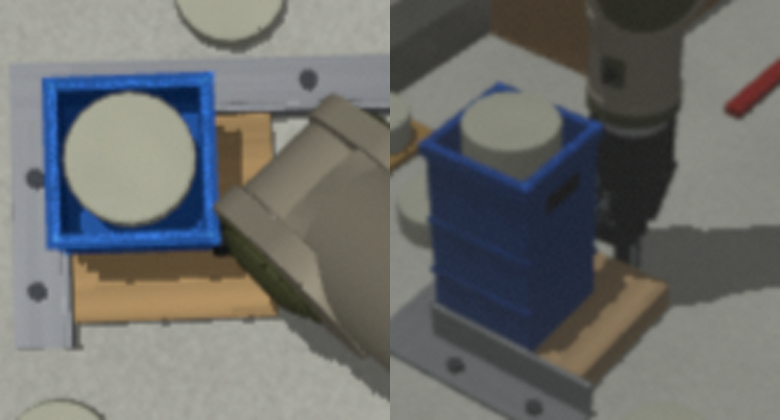

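The skid is now practically against the end plate, and the force is starting to rise. I'll press a little more to seat it.

Emit:
send_rows([
  {"travel":[0,0.1,0],"turn":[0,0,0],"fingers":0},
  {"travel":[0,0.1,0],"turn":[0,0,0],"fingers":0},
  {"travel":[0,0.2,0],"turn":[0,0,0],"fingers":0},
  {"travel":[0,0.2,0],"turn":[0,0,0],"fingers":0},
  {"travel":[0,0.2,0],"turn":[0,0,0],"fingers":0},
  {"travel":[0,0.2,0],"turn":[0,0,0],"fingers":0},
  {"travel":[0,0.2,0],"turn":[0,0,0],"fingers":0},
  {"travel":[0,0.2,0],"turn":[0,0,0],"fingers":0},
])

```text
time_s: 18.17
tool_pos: [0.5984, -0.0681, 0.0124]
eef_rot: [0.066, -3.14, 0.01]
contact_force: [-1.5, -13.1, 4.7]
opening: 0.0002
finger_force: 6.8
```

Emit:
send_rows([
  {"travel":[0,0.1,0],"turn":[0,0,0],"fingers":0},
  {"travel":[0,0.1,0],"turn":[0,0,0],"fingers":0},
  {"travel":[0,0.2,0],"turn":[0,0,0],"fingers":0},
  {"travel":[0,0.2,0],"turn":[0,0,0],"fingers":0},
  {"travel":[0,0.2,0],"turn":[0,0,0],"fingers":0},
  {"travel":[0,0.2,0],"turn":[0,0,0],"fingers":0},
  {"travel":[0,0.2,0],"turn":[0,0,0],"fingers":0},
  {"travel":[0,0.2,0],"turn":[0,0,0],"fingers":0},
])

```text
time_s: 18.83
tool_pos: [0.598, -0.0676, 0.0124]
eef_rot: [0.064, -3.139, 0.013]
contact_force: [-2.8, -17.7, 8.1]
opening: -0.0
finger_force: 8.7
```

Emit:
send_rows([
  {"travel":[0,-1,0],"turn":[0,0,0],"fingers":0},
  {"travel":[0,-2.5,0],"turn":[0,0,0],"fingers":0},
  {"travel":[1,-4,0],"turn":[0,0,0],"fingers":0},
  {"travel":[3,-5,0],"turn":[0,0,0],"fingers":0},
  {"travel":[5.5,-5,0],"turn":[0,0,0],"fingers":0},
  {"travel":[8,-5,0],"turn":[0,0,0],"fingers":0},
  {"travel":[9.5,-5,0],"turn":[0,0,0],"fingers":0},
  {"travel":[10,-5,0],"turn":[0,0,0],"fingers":20},
])

```text
time_s: 19.5
tool_pos: [0.4987, -0.1158, 0.0123]
eef_rot: [0.072, -3.14, -0.0]
contact_force: [-0.2, -0.7, 1.4]
opening: 0.0107
finger_force: 0.0
```

```bash
python3 - <<'E'
from h import *
o=ctrl.observe();print(o["tool_pos"],st(o["tool_pos"]),o["q"].round(2))
w=ws([-.193,-.075]);go(*w,.006,-177.4)
a,q,s=fit();print(s)
E
```

```text
[ 0.49866053 -0.11584261  0.01232732] [-0.19675643 -0.20312626] [ 0.45  0.76 -0.49  2.21  0.96  0.4   0.77]
travel [-0.38 12.81  0.64] turn [ 0.02 -0.07  0.01]
[[2.4, -99.5], [-102.9, -100.0], [-103.6, 4.4], [1.7, 5.7]]
```

Emit:
send_rows([
  {"travel":[0,1.5,0.1],"turn":[0,0,0],"fingers":30},
  {"travel":[0,3.5,0.2],"turn":[0,0,0],"fingers":60},
  {"travel":[0,5.5,0.4],"turn":[0,0,0],"fingers":60},
  {"travel":[0,7.5,0.6],"turn":[0,0,0],"fingers":60},
  {"travel":[0,9.5,0.6],"turn":[0,0,0],"fingers":60},
  {"travel":[0,11.2,0.6],"turn":[0,0,0],"fingers":60},
  {"travel":[0,12.4,0.6],"turn":[0,0,0],"fingers":60},
  {"travel":[0,12.8,0.6],"turn":[0,0,0],"fingers":60},
])

```text
time_s: 20.22
tool_pos: [0.4967, 0.0155, 0.0063]
eef_rot: [-0.076, 3.138, 0.004]
contact_force: [1.0, 0.5, -0.3]
opening: 0.0513
finger_force: 0.0
```

Emit:
send_rows([
  {"travel":[-0.4,0,0],"turn":[0,0,0],"fingers":60},
  {"travel":[-0.9,0,0],"turn":[0,0,0],"fingers":60},
  {"travel":[-1.4,0,0],"turn":[0,0,0],"fingers":60},
  {"travel":[-1.9,0,0],"turn":[0,0,0],"fingers":60},
  {"travel":[-2.3,0,0],"turn":[0,0,0],"fingers":60},
  {"travel":[-2.6,0,0],"turn":[0,0,0],"fingers":60},
  {"travel":[-2.9,0,0],"turn":[0,0,0],"fingers":60},
  {"travel":[-3.1,0,0],"turn":[0,0,0],"fingers":60},
])

```text
time_s: 20.88
tool_pos: [0.5259, 0.0128, 0.0062]
eef_rot: [-0.069, 3.141, 0.0]
contact_force: [-0.2, -0.0, -0.2]
opening: 0.0512
finger_force: 0.0
```

Emit:
send_rows([
  {"travel":[-0.1,0,0],"turn":[0,0,0],"fingers":60},
  {"travel":[-0.1,0,0],"turn":[0,0,0],"fingers":60},
  {"travel":[-0.2,0,0],"turn":[0,0,0],"fingers":60},
  {"travel":[-0.2,0,0],"turn":[0,0,0],"fingers":60},
  {"travel":[-0.3,0,0],"turn":[0,0,0],"fingers":60},
  {"travel":[-0.3,0,0],"turn":[0,0,0],"fingers":60},
  {"travel":[-0.3,0,0],"turn":[0,0,0],"fingers":60},
  {"travel":[-0.3,0,0],"turn":[0,0,0],"fingers":60},
])

```text
time_s: 21.55
tool_pos: [0.5285, 0.0132, 0.0062]
eef_rot: [0.071, -3.141, -0.0]
contact_force: [-0.7, 1.0, -0.3]
opening: 0.0509
finger_force: 0.2
```

```bash
python3 - <<'E'
from h import *
o=ctrl.observe();print(o["tool_pos"],st(o["tool_pos"]),o["q"].round(2))
a,q,s=fit();print(s)
E
```

```text
[0.52845802 0.01321507 0.00624557] [-0.16113518 -0.07555314] [ 0.19  0.77 -0.48  2.18  0.94  0.41  0.56]
[[2.4, -99.5], [-101.0, -100.1], [-103.6, 4.4], [1.7, 5.7]]
```

Emit:
send_rows([
  {"travel":[-0.1,0,0],"turn":[0,0,0],"fingers":60},
  {"travel":[-0.1,0,0],"turn":[0,0,0],"fingers":60},
  {"travel":[-0.2,0,0],"turn":[0,0,0],"fingers":60},
  {"travel":[-0.2,0,0],"turn":[0,0,0],"fingers":60},
  {"travel":[-0.3,0,0],"turn":[0,0,0],"fingers":60},
  {"travel":[-0.3,0,0],"turn":[0,0,0],"fingers":60},
  {"travel":[-0.3,0,0],"turn":[0,0,0],"fingers":60},
  {"travel":[-0.3,0,0],"turn":[0,0,0],"fingers":60},
])

```text
time_s: 22.27
tool_pos: [0.5287, 0.0129, 0.0061]
eef_rot: [0.071, -3.137, 0.002]
contact_force: [-9.8, -0.2, 6.8]
opening: 0.0509
finger_force: 5.0
```

Emit:
send_rows([
  {"travel":[-0.1,0,0],"turn":[0,0,0],"fingers":60},
  {"travel":[-0.1,0,0],"turn":[0,0,0],"fingers":60},
  {"travel":[-0.2,0,0],"turn":[0,0,0],"fingers":60},
  {"travel":[-0.2,0,0],"turn":[0,0,0],"fingers":60},
  {"travel":[-0.2,0,0],"turn":[0,0,0],"fingers":60},
  {"travel":[-0.2,0,0],"turn":[0,0,0],"fingers":60},
  {"travel":[-0.2,0,0],"turn":[0,0,0],"fingers":60},
  {"travel":[-0.2,0,0],"turn":[0,0,0],"fingers":60},
])

```text
time_s: 22.93
tool_pos: [0.5296, 0.0127, 0.006]
eef_rot: [0.071, -3.135, 0.003]
contact_force: [-12.2, -0.5, 9.0]
opening: 0.0511
finger_force: 6.6
```

Emit:
send_rows([
  {"travel":[-0.1,0,0],"turn":[0,0,0],"fingers":60},
  {"travel":[-0.1,0,0],"turn":[0,0,0],"fingers":60},
  {"travel":[-0.2,0,0],"turn":[0,0,0],"fingers":60},
  {"travel":[-0.2,0,0],"turn":[0,0,0],"fingers":60},
  {"travel":[-0.2,0,0],"turn":[0,0,0],"fingers":60},
  {"travel":[-0.2,0,0],"turn":[0,0,0],"fingers":60},
  {"travel":[-0.2,0,0],"turn":[0,0,0],"fingers":60},
  {"travel":[-0.2,0,0],"turn":[0,0,0],"fingers":60},
])

```text
time_s: 23.6
tool_pos: [0.5296, 0.0126, 0.0058]
eef_rot: [0.072, -3.132, 0.004]
contact_force: [-18.9, 0.5, 12.1]
opening: 0.0513
finger_force: 9.5
```

Emit:
send_rows([
  {"travel":[-0.1,0,0],"turn":[0,0,0],"fingers":60},
  {"travel":[-0.1,0,0],"turn":[0,0,0],"fingers":60},
  {"travel":[-0.2,0,0],"turn":[0,0,0],"fingers":60},
  {"travel":[-0.2,0,0],"turn":[0,0,0],"fingers":60},
  {"travel":[-0.2,0,0],"turn":[0,0,0],"fingers":60},
  {"travel":[-0.2,0,0],"turn":[0,0,0],"fingers":60},
  {"travel":[-0.2,0,0],"turn":[0,0,0],"fingers":60},
  {"travel":[-0.2,0,0],"turn":[0,0,0],"fingers":60},
])

```text
time_s: 24.27
tool_pos: [0.5297, 0.0125, 0.0057]
eef_rot: [0.072, -3.129, 0.006]
contact_force: [-25.7, 0.6, 16.7]
opening: 0.0511
finger_force: 12.4
```

It stalled at 26 N, so the skid is seated on the fence. Back off and look.

Emit:
send_rows([
  {"travel":[0.3,0,0],"turn":[0,0,0],"fingers":60},
  {"travel":[0.8,0,0],"turn":[0,0,0],"fingers":60},
  {"travel":[1.5,0,0],"turn":[0,0,0],"fingers":60},
  {"travel":[2.3,-0.5,0],"turn":[0,0,0],"fingers":60},
  {"travel":[3.1,-2,0],"turn":[0,0,0],"fingers":60},
  {"travel":[4,-4,0],"turn":[0,0,0],"fingers":60},
  {"travel":[5,-6.5,0],"turn":[0,0,0],"fingers":60},
  {"travel":[6,-9.5,-1],"turn":[0,0,0],"fingers":60},
])

```text
time_s: 24.93
tool_pos: [0.4808, -0.0847, 0.0154]
eef_rot: [0.074, -3.14, -0.0]
contact_force: [0.2, -0.3, -0.6]
opening: 0.0516
finger_force: 0.0
```

Emit:
send_rows([
  {"travel":[0.5,-3,-2],"turn":[0,0,0],"fingers":60},
  {"travel":[0.5,-6,-4],"turn":[0,0,0],"fingers":60},
  {"travel":[0.5,-9,-7],"turn":[0,0,0],"fingers":60},
  {"travel":[0.5,-12,-10],"turn":[0,0,0],"fingers":60},
  {"travel":[0.5,-15,-13],"turn":[0,0,0],"fingers":60},
  {"travel":[0.5,-17,-16],"turn":[0,0,0],"fingers":60},
  {"travel":[0.5,-19,-19],"turn":[0,0,0],"fingers":60},
  {"travel":[0.5,-20,-21],"turn":[0,0,0],"fingers":60},
])

```text
time_s: 25.6
tool_pos: [0.4847, -0.2889, 0.2286]
eef_rot: [-0.063, 3.14, -0.004]
contact_force: [0.6, -0.1, -0.4]
opening: 0.0513
finger_force: 0.0
```

```bash
python3 - <<'E'
from h import *
o=ctrl.observe();print(o["tool_pos"],o["contact_force"])
a,q,s=fit();print(s)
x=cv2.resize(a[150:350,260:460],None,fx=3,fy=3,interpolation=cv2.INTER_CUBIC)
cv2.imwrite("pics/a7.png",x)
E
```

```text
[ 0.48471759 -0.28888726  0.22864855] [ 0.62090995 -0.10227694 -0.42499851]
[[2.4, -99.5], [-102.9, -100.0], [-101.7, 6.2], [3.6, 5.7]]
```

View pics/a7.png

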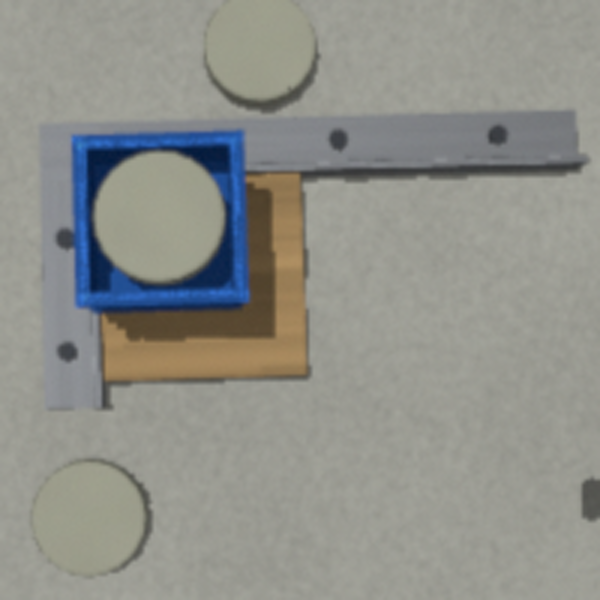

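The skid is flush with the fence and the end plate, square and upright. The discs are where they were, and the arm is raised clear.

```bash
python3 -c "
from station import ctrl
print(ctrl.sign_off())"
```

```text
the job is handed in; nothing more can be done
None
```

The crate is parked upright and square in the corner stop, with its skid pressed against both the long fence and the short end plate. In the last top view the two nearby discs hadn't moved and the arm was clear. I didn't re-image the other items on the table at the end. The job was handed in at about 26 s of the 72 s allowed.

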